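# Air the damp box: half-open the air valve, free the sagging gate bolt, hold the gate ajar

## Task

The pots in the damp box need airing. First turn the tee handle of the ball valve on the roof half open, midway between across the pipe and along it, and leave it there; then free the gate's sagging barrel bolt by lifting it over the bent-up lip of its keeper while pulling it back out of the keeper, and pull the gate about a hand's breadth open towards the robot. The spring hinge would shut the gate again, so finish while still holding it ajar, and do not disturb the pot on the roof, the jar or the tool tub.

Things in the scene. Friction and masses are not known exactly. Their poses are not given: they have to be found in the camera images.
- damp_box: Fixed plywood box, 339 mm wide (y), about 240 deep (x), roof top 140 mm above the table. Origin: middle of its underside. Its gate side faces its own -x (towards the robot), +y is left seen from the robot, z up; stands turned by up to 0.4 rad. On the roof a 22 mm copper air pipe with a ball valve runs along the box's x, pipe axis 168 mm above the table, fittings up to 187 mm.
- valve_handle (a joint): Turn of the valve's tee handle about the vertical, rad, 0 to 1.571, positive anticlockwise seen from above: 0 = across the pipe (along the box's y, shut), 1.571 = along the pipe (box's x, fully open); half open is 0.785. Starts between 0 and 0.3. Turns with about 0.1 N m of friction and stays where it is left.
- valve_grip (a point): Middle of the tee handle, on the valve's axis: an aluminium bar 64 mm long (its own y), 12 mm wide (its own x), 26 mm tall, this point at half its height, 214 mm above the table. Turns with the handle. Free air below the bar: the fingertips may go 22 mm below this point at most.
- gate: Wooden framed gate leaf with a clear pane, 32 mm thick, 253 mm from hinge axis to free edge, top face 150 mm above the table. Origin: on the vertical hinge axis at table height, at the right end (-y side) of the box front seen from the robot; gate's own y runs from the hinge to the free edge, its x is the box's x when shut. It carries the bolt on its top.
- gate_swing (a joint): Gate angle, rad: 0 = shut; positive = free edge swings to the box's -x, towards the robot (anticlockwise from above), at most 1.6. A hinge spring shuts it: 0.48 N m at 0, 0.92 N m at 0.37 rad. A hand's breadth ajar is about 0.22 to 0.55 (gap of 55 to 135 mm at the free edge). Locked while the bolt's nose is in the keeper.
- gate_hinge (a point): Point on the gate's hinge axis at the height of the gate's top face (150 mm).
- gate_edge (a point): Middle of the gate's free edge on its top face, 253 mm from the hinge axis, 150 mm above the table.
- bolt: Steel barrel bolt on the gate's top, along the gate's y: rod 10 mm dia, axis 165 mm above the table at rest, nose 22 mm dia. Origin: on the rod's axis below the knob; axes as the gate's. Nose lies 27 to 47 mm from the origin in +y; two guide straps 74 and 126 mm in -y at rest. Their worn tall slots let the whole bolt rise without tilting; its weight (2 to 4 N) drops it again.
- bolt_knob (a point): Middle of the bolt's knob: an upright dark steel cylinder 20 mm dia, 44 mm tall, 54 mm straight above the rod's axis (219 mm above the table at rest, its top at 239 mm). Nothing but a 10 mm stalk below it for 24 mm; everything around is lower than 192 mm. Gripped from above it lifts and draws the bolt and swings the gate.
- bolt_lift (a joint): How far the bolt is lifted from its sagged rest, m, 0 to 0.016. Its nose passes over the keeper's lip at 0.006 or more.
- bolt_draw (a joint): How far the bolt is pulled back towards the hinge (gate's -y), m, 0 = home in the keeper, at most 0.050. Un-lifted it stops after 3 mm, nose against the lip; the nose is wholly out of the keeper and the gate is free from 0.027; well drawn is 0.032 or more. Sliding friction about 1.5 N.
- keeper_lip (a point): Middle of the top edge of the keeper's bent-up lip, on its side facing the gate: 159.5 mm above the table. The lip is 4 mm thick, 27 mm wide, between two steel cheeks (top 183 mm) on the post at the left of the gate, open above. The cheeks keep the nose from moving sideways even when lifted.
- pinch_pot: Loose terracotta pot, 60 mm dia, 55 mm tall, standing on the box's roof; origin at the middle of its underside. Not to be disturbed (at most 30 mm).
- slip_jar: Loose glass jar with a lid, 76 mm dia, 110 mm tall, on the table to the left of the box; origin under its middle. Not to be disturbed (at most 30 mm).
- tool_tub: Loose black tub with wooden tools, 94 mm dia, about 150 mm tall, on the table to the right of the box; origin under its middle. Not to be disturbed (at most 30 mm).

How it is judged (in metres and radians):
On the way, in this order (a step that is already met when the one before it is completed fails the run):
1. the valve handle stands half open, about 45 degrees to the pipe (value of joint valve_handle between 0.605 and 0.965 rad), for 0.2 s.
2. the bolt is lifted and its nose is over the keeper's lip (value of joint bolt_lift above 0.0045 m and value of joint bolt_draw above 0.006 m), for 0.05 s.
3. the bolt is drawn out of the keeper (value of joint bolt_draw above 0.028 m), for 0.1 s.
4. the gate is about a hand's breadth open (value of joint gate_swing between 0.22 and 0.55 rad), for 0.2 s.
At the end, for the whole second after the job is handed in: Valve handle at 45 degrees within 10; bolt drawn at least 24 mm; gate at rest 0.22 to 0.55 rad open (gap 55 to 135 mm at its free edge), held against its spring by the fingers, which press on the gate or its bolt with over 1 N; pot, jar and tub within 30 mm of their starts (all of step 1 and all of step 4 and value of joint bolt_draw above 0.024 m and velocity of joint gate_swing between -0.1 and 0.1 rad/s and contact force between the fingers and gate above 1 N and distance of each of pinch_pot, slip_jar, tool_tub from where it was at the start of the episode below 0.03 m); the arm keeps its last pose, push and grip.
It fails at once if the pinch pot is disturbed (distance of pinch_pot from where it was at the start of the episode above 0.03 m).
It fails at once if the slip jar is disturbed (distance of slip_jar from where it was at the start of the episode above 0.03 m).
It fails at once if the tool tub is disturbed (distance of tool_tub from where it was at the start of the episode above 0.03 m).
It also fails if it takes over 54 s, if anything falls off the work surface, if the arm or the gripper's body presses on something with over 40 N, if the wrist force passes 120 N, or if a joint passes its speed limit or range.

## Robot

A 6-joint arm with a two-finger parallel gripper is mounted at the origin on the work surface. World frame = base frame: x ahead of the robot, y to its left, z up, the work surface at z = 0. Lengths are in m, angles in degrees, forces in N, time in s.
With the tool pointing down it reaches from about 0.4 to 0.825 m from the base axis. Payload 7 kg.
Tool frame: the origin (TCP) lies at the very end of the fingers, on their centre line; the grasp point (between the pads) lies 19 mm behind it; z points along the fingers, y is the direction in which the jaws open and shut (so a half turn about z gives the same grasp; the last joint's range is limited). The gripper opens to 88 mm and grips with 3 to 60 N. Pads are 19 mm wide; open, the fingers measure 130 mm over their backs; the gripper's body (78 mm by 193 mm) begins 47 mm behind the grasp point.
Start: joints at [-47.492, 20.546, 0.682, 0, -70.136, -16.507], TCP at [0.296, -0.607, 0.227] pointing down, gripper open.
Joint ranges: [-176.03, 176.03], [-82.01, 121.73], [-58.28, 71.71], [-173.87, 95.51], [-174.79, -0.11], [-173.66, 173.66]. Speed limits (degrees/s): [136.94, 136.94, 172.46, 180, 180, 180].

## Interface

Orientations are given as [roll, pitch, yaw] about the fixed x, y, z axes, in that order (R = Rz(yaw) Ry(pitch) Rx(roll)).
In Python, from plant import telemetry, snapshot, calibration, workorder gives the robot as it stands. The module is installed in compiled form; this text tells all that it offers.
- The arm moves only by the tool step_arm, never from a script. Its argument "plan" is text: rows parted by semicolons, each of 7 numbers parted by spaces: the finger opening in cm, from 0 to 8.76, then the shift along the tool's x, y, z in cm, then the turn, a rotation vector about the tool's x, y, z in degrees. A call has 1 to 12 rows; each row shifts and turns the commanded pose from where the row before left it, along the tool's axes as they then stand; what a row does not reach is not made up. A row lasts 1/12 s, in which the tool goes at most 41.7 mm and 7.16 degrees, less where a joint would pass 70% of its speed; a pose out of reach is approached as far as the arm can. A call with a gripper value outside its range is refused whole. The fingers move at their own pace and stop on an object; the grip force is fixed at half the most. Time passes only in rows, so rows that do not move let the fingers close. It gives the time, the measured TCP pose, the force and the opening at its end, in the units of the state.
- telemetry.get_obs(): the state, without advancing time (a new reading comes with each control period).
- snapshot(name): name is "scene" or "side" or "wrist"; returns the picture (480x640x3 uint8, blue, green, red); there is no depth.
- calibration(name): a dict with "K" (3x3 intrinsics, pixels), "camera_from_world" (4x4, takes a point from world to camera coordinates). Camera axes: x right, y up, looking along -z (the intrinsics and any distortion apply to the point x, -y, -z); pixel columns grow to the right and rows downward; lengths in m; the calibration is good to about 2 mm. A picture is of the moment at which its call begins: read the wrist's pose just before it. calibration takes no time and is no camera call; for the wrist camera it gives the pose at the moment of the call.
- workorder.close_job(): hands the job in, once; it reports no verdict.
The state is a dict: "clock": time; "joint_pos": joint angles; "qvel": joint speeds; "tau": joint torques, N m; "tool_pos": TCP position; "orientation": TCP orientation; "force": force on the tool from outside, world axes, zero at the start; "moment": the same for the moment, N m; "opening": finger opening in m.
Only numpy, scipy, OpenCV 4.12 (cv2) and the standard library are available. Lean on these libraries where they do the work, as an engineer would, in place of code of your own. Each camera call takes 0.05 s, during which the arm holds its last target.

## Working session

There is one attempt and no reset: what is moved stays moved. The work goes in short steps, Python scripts to look and compute and a tool call to move; the robot and the scene stay as the last step left them, time stands still between calls to the robot, and variables do not carry over. Pictures are saved under pics/ and viewed, and the job is handed in when it is done.

Besides the shell and the picture viewer there is one more tool, called after "Call:" as a command line: name --argument value ..., lists and objects as JSON in quotes. step_arm: Moves the arm, as the interface text tells. Its arguments: {"type":"object","properties":{"plan":{"type":"string"}},"required":["plan"]}

```bash
mkdir -p pics
python3 - <<'E'
from plant import telemetry, snapshot, calibration, workorder
import cv2, numpy as np
np.set_printoptions(precision=4,suppress=True)
print(telemetry.get_obs())
for n in ["scene","side","wrist"]:
    c=calibration(n); print(n,{k:np.array(v) if not isinstance(v,(str,)) else v for k,v in c.items()})
    cv2.imwrite(f"pics/{n}0.png",snapshot(n))
E
```

```text
{'clock': 0.0, 'joint_pos': array([-47.4934,  20.5922,   0.6332,  -0.0183, -70.1346, -16.508 ]), 'qvel': array([-0.0195,  0.0422, -0.0075,  0.0618, -0.0299, -0.0738]), 'tau': array([ -0.0005, -58.272 ,  29.3068,   6.9971,   0.0072,  -0.0001]), 'tool_pos': array([ 0.2957, -0.6063,  0.2256]), 'orientation': array([ 179.9054,   -0.0101, -154.0076]), 'force': array([ 0.1557, -1.7221,  0.5308]), 'moment': array([0.0108, 0.0142, 0.0136]), 'opening': 0.08756630993741946}
scene {'K': array([[441.5936,   0.    , 311.0829],
       [  0.    , 441.5936, 240.7195],
       [  0.    ,   0.    ,   1.    ]]), 'camera_from_world': array([[-0.5326,  0.8463,  0.0114,  0.3026],
       [-0.5861, -0.3785,  0.7164,  0.2291],
       [ 0.6106,  0.3748,  0.6976, -1.7602],
       [ 0.    ,  0.    ,  0.    ,  1.    ]])}
side {'K': array([[476.6699,   0.    , 312.8365],
       [  0.    , 476.6699, 235.0767],
       [  0.    ,   0.    ,   1.    ]]), 'camera_from_world': array([[-0.9559, -0.2932,  0.0154,  0.5462],
       [ 0.1753, -0.5278,  0.8311, -0.2404],
       [-0.2356,  0.7972,  0.5559, -1.4138],
       [ 0.    ,  0.    ,  0.    ,  1.    ]])}
wrist {'K': array([[418.7198,   0.    , 318.144 ],
       [  0.    , 418.7198, 244.9723],
       [  0.    ,   0.    ,   1.    ]]), 'camera_from_world': array([[-0.4383,  0.8988,  0.0012,  0.676 ],
       [-0.8608, -0.4193, -0.2884,  0.0375],
       [-0.2587, -0.1274,  0.9575, -0.391 ],
       [ 0.    ,  0.    ,  0.    ,  1.    ]])}
```

View pics/scene0.png

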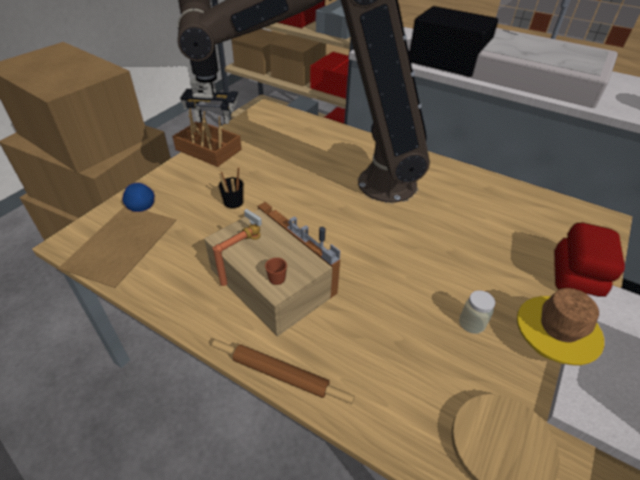

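View pics/side0.png

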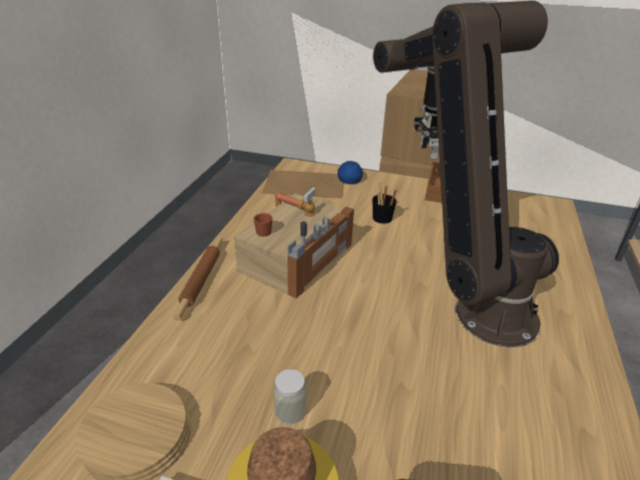

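View pics/wrist0.png

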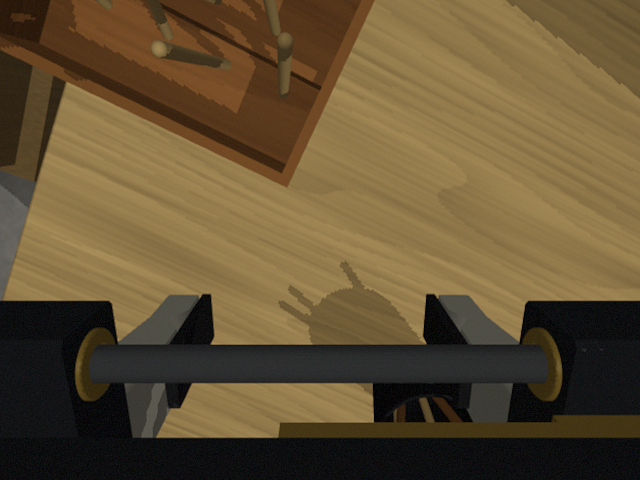

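The scene view shows the box around (275,265), the knob near (322,233) and the valve tee near (250,216). In the side view the knob is near (304,229) and the tee near (309,194). I'll zoom in on both.

Run:
```python
import cv2
a=cv2.imread("pics/scene0.png")[170:330,190:360]
b=cv2.imread("pics/side0.png")[170:300,220:400]
cv2.imwrite("pics/sc_z.png",cv2.resize(a,None,fx=4,fy=4,interpolation=cv2.INTER_CUBIC)[:600])
cv2.imwrite("pics/sd_z.png",cv2.resize(b,None,fx=4,fy=4,interpolation=cv2.INTER_CUBIC))
```

```text
(no output)
```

View pics/sc_z.png

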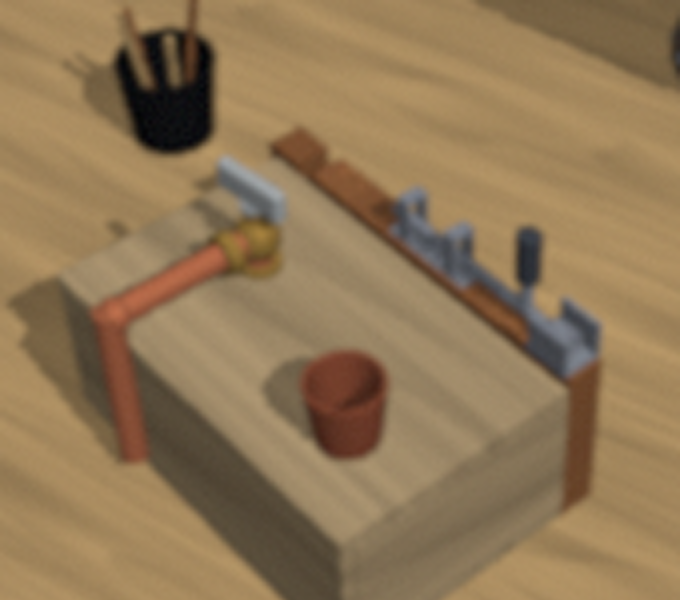

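View pics/sd_z.png

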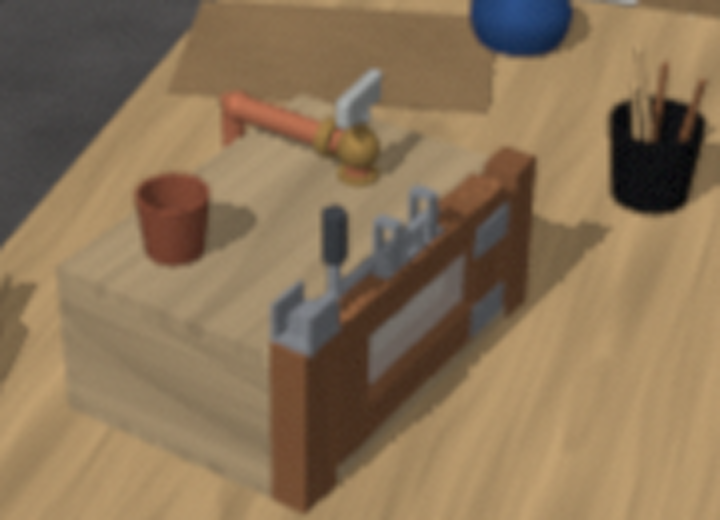

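```bash
cat > h.py <<'E'
from plant import telemetry, snapshot, calibration
import cv2, numpy as np
np.set_printoptions(precision=4,suppress=True)
def P(c):
    return np.array(c["K"])@np.diag([1,-1,-1])@np.array(c["camera_from_world"])[:3]
def ray(c,uv):
    T=np.array(c["camera_from_world"]); R=T[:3,:3]; o=-R.T@T[:3,3]
    d=np.linalg.inv(np.array(c["K"]))@np.array([uv[0],uv[1],1]); d=R.T@(np.diag([1,-1,-1])@d)
    return o,d
def plane(c,uv,z):
    o,d=ray(c,uv); return o+d*(z-o[2])/d[2]
def tri(c1,a,c2,b):
    X=cv2.triangulatePoints(P(c1),P(c2),np.array(a,float).reshape(2,1),np.array(b,float).reshape(2,1)); return (X[:3]/X[3]).ravel()
def proj(c,X):
    p=P(c)@np.append(X,1); return p[:2]/p[2]
E
python3 - <<'E'
from h import *
s,d=calibration("scene"),calibration("side")
zs=lambda x,y:((x+.5)/4-.5+190,(y+.5)/4-.5+170)
zd=lambda x,y:((x+.5)/4-.5+220,(y+.5)/4-.5+170)
k=tri(s,zs(529,257),d,zd(335,235));print("knob",k,plane(s,zs(529,257),.219),plane(d,zd(335,235),.219))
h=tri(s,zs(252,189),d,zd(360,97));print("tee",h,plane(s,zs(252,189),.214),plane(d,zd(360,97),.214))
for z in(.227,):
 a,b=plane(s,zs(221,158),z),plane(s,zs(286,197),z);print(a,b,np.degrees(np.arctan2(*(b-a)[1::-1])))
 a,b=plane(d,zd(340,101),z),plane(d,zd(379,69),z);print(a,b,np.degrees(np.arctan2(*(b-a)[1::-1])))
A=[plane(s,zs(*p),.14) for p in[(62,280),(342,545),(568,395)]];print(A)
print([np.degrees(np.arctan2(*(A[i+1]-A[i])[1::-1])) for i in(0,1)])
B=[plane(d,zd(*p),.14) for p in[(60,268),(272,340)]];print(B)
print("pot",plane(s,zs(345,372),.195),plane(d,zd(172,190),.195))
for n,p in (("strap",(413,190)),("strap2",(458,225))):print(plane(s,zs(*p),.19))
print("jar",plane(s,(482,297),.11),"tub",plane(s,zs(165,50),.1))
E
```

```text
knob [0.5905 0.0462 0.2163] [0.5945 0.049  0.219 ] [0.5891 0.048  0.219 ]
tee [ 0.6363 -0.1612  0.2147] [ 0.6376 -0.1597  0.214 ] [ 0.6366 -0.1652  0.214 ]
[ 0.6338 -0.1896  0.227 ] [ 0.6426 -0.1242  0.227 ] 82.39707955628835
[ 0.6431 -0.131   0.227 ] [ 0.6291 -0.1937  0.227 ] -102.56335013058006
[array([ 0.7322, -0.2722,  0.14  ]), array([0.8201, 0.0465, 0.14  ]), array([0.6276, 0.1037, 0.14  ])]
[np.float64(74.5899273743198), np.float64(163.4533777289385)]
[array([0.8159, 0.0452, 0.14  ]), array([0.6266, 0.0833, 0.14  ])]
pot [ 0.7348 -0.0089  0.195 ] [ 0.7409 -0.0084  0.195 ]
[ 0.5525 -0.0767  0.19  ]
[ 0.5668 -0.0275  0.19  ]
jar [0.4713 0.4916 0.11  ] tub [ 0.4305 -0.4289  0.1   ]
```

```bash
cat >> h.py <<'E'
from scipy.spatial.transform import Rotation as Ro
def pose():
    o=telemetry.get_obs(); return o["tool_pos"],Ro.from_euler("xyz",o["orientation"],degrees=True),o
def delta(target,yaw=None,rpy=None):
    p,R,o=pose(); print("shift cm",R.inv().apply(np.array(target)-p)*100)
    if yaw is not None:
        R2=Ro.from_euler("xyz",[180,0,yaw],degrees=True); print("rotvec deg",(R.inv()*R2).as_rotvec(degrees=True))
E
python3 - <<'E'
from h import *
c=calibration("wrist");T=np.array(c["camera_from_world"]);o=-T[:3,:3].T@T[:3,3]
p,R,ob=pose();print("cam in tool",R.inv().apply(o-p), R.inv().as_matrix()@T[:3,:3].T)
delta([.637,-.161,.34],-100)
E
```

```text
cam in tool [ 0.077  -0.0017 -0.1586] [[ 0.      0.9575  0.2885]
 [ 1.     -0.0001  0.0002]
 [ 0.0002  0.2885 -0.9575]]
shift cm [-50.1957  25.089  -11.3889]
rotvec deg [  0.0677   0.0266 -54.0062]
```

Call:
step_arm --plan "8 0 0 -4 0 0 0; 8 0 0 -4 0 0 0; 8 -2 1 -3 0 0 0; 8 -3.5 1.75 0 0 0 0; 8 -3.5 1.75 0 0 0 0; 8 -3.5 1.75 0 0 0 0; 8 -3.5 1.75 0 0 0 0; 8 -3.5 1.75 0 0 0 0; 8 -3.5 1.75 0 0 0 0; 8 -3.5 1.75 0 0 0 0; 8 -3.5 1.75 0 0 0 0; 8 -3.5 1.75 0 0 0 0"

```text
clock: 1.15
tool_pos: [0.5243, -0.3074, 0.3366]
orientation: [180.0, 0.0, -154.0]
force: [0.5, -1.1, 0.3]
opening: 0.0799
```

Call:
step_arm --plan "8 -3.5 1.75 0 0 0 0; 8 -3.5 1.75 0 0 0 0; 8 -3.5 1.75 0 0 0 0; 8 -3.5 1.75 0 0 0 0; 8 0 0 0 0 0 -6; 8 0 0 0 0 0 -6; 8 0 0 0 0 0 -6; 8 0 0 0 0 0 -6; 8 0 0 0 0 0 -6; 8 0 0 0 0 0 -6; 8 0 0 0 0 0 -6; 8 0 0 0 0 0 -6"

```text
clock: 2.15
tool_pos: [0.6185, -0.1849, 0.3362]
orientation: [180.0, -0.0, -105.7]
force: [0.3, -0.1, -0.1]
opening: 0.0799
```

Run:
```python
from h import *
p,R,o=pose();print(o["clock"],p,o["orientation"])
c=calibration("wrist");im=snapshot("wrist");cv2.imwrite("pics/w1.png",im)
np.savez("w1.npz",K=c["K"],camera_from_world=c["camera_from_world"])
print(proj(c,[.637,-.161,.214]),proj(c,[.592,.048,.219]))
delta([.637,-.161,.36],-100)
```

```text
2.15 [ 0.6185 -0.1849  0.3362] [ 179.9592   -0.0015 -105.7019]
[305.1119 274.534 ] [426.716  489.0524]
shift cm [-2.7915 -1.1466 -2.3829]
rotvec deg [ 0.0371  0.0033 -5.2797]
```

View pics/w1.png

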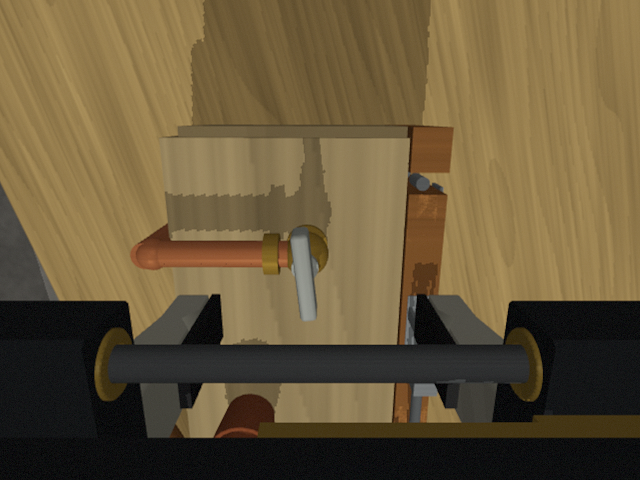

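The tee bar runs from about (300,228) to (308,319), and the pipe axis lies along row 253. The front edge of the roof falls from (408,140) to (397,420). I'll fit these.

Run:
```python
from h import *
c=dict(np.load("w1.npz"));im=cv2.imread("pics/w1.png")
r=im[215:335,280:340];hsv=cv2.cvtColor(r,cv2.COLOR_BGR2HSV)
m=((hsv[...,1]<45)&(hsv[...,2]>110)).astype(np.uint8)*255
n,l,st,ce=cv2.connectedComponentsWithStats(m);i=1+np.argmax(st[1:,4]);m=(l==i).astype(np.uint8)
pts=np.argwhere(m)[:,::-1]+[280,215]
box=cv2.boxPoints(cv2.minAreaRect(pts.astype(np.float32)));print(st[i],box)
W=np.array([plane(c,p,.227)[:2] for p in box]);print(W)
print("centre",W.mean(0),"sides",np.linalg.norm(W[1]-W[0]),np.linalg.norm(W[2]-W[1]))
for a,b in((0,1),(1,2)):print(np.degrees(np.arctan2(*(W[b]-W[a])[::-1])))
# box yaw
a,b=plane(c,(408,140),.14),plane(c,(397,420),.14);print("front",a,b,np.degrees(np.arctan2(*(a-b)[1::-1])))
a,b=plane(c,(150,254),.168),plane(c,(262,253),.168);print("pipe",a,b,np.degrees(np.arctan2(*(a-b)[1::-1])))
print("hinge",plane(c,(421,182),.16))
```

```text
[  11   22   25   84 1323] [[288.0112 237.6964]
 [306.2529 235.5753]
 [316.0021 319.4184]
 [297.7604 321.5396]]
[[ 0.6389 -0.1938]
 [ 0.6268 -0.1919]
 [ 0.6373 -0.1311]
 [ 0.6502 -0.133 ]]
centre [ 0.6383 -0.1624] sides 0.012219255011879655 0.061696874212048225
171.16689563888787
80.22956781281634
front [ 0.5325 -0.2251  0.14  ] [0.6013 0.0414 0.14  ] -104.47869465360736
pipe [ 0.7607 -0.1963  0.168 ] [ 0.672  -0.1723  0.168 ] -15.16696924639442
hinge [ 0.5331 -0.1924  0.16  ]
```

Call:
step_arm --plan "5 0 0 0 0 0 -3; 5 0 0 0 0 0 -3; 5 0 0 0 0 0 0; 5 0 0 0 0 0 0"

```text
clock: 2.53
tool_pos: [0.6186, -0.185, 0.3363]
orientation: [180.0, 0.0, -100.2]
force: [-0.8, -0.3, 0.5]
opening: 0.0586
```

Run:
```python
from h import *
p,R,o=pose();print(o["clock"],p,o["orientation"])
delta([.6375,-.162,.199],-99.7)
```

```text
2.5333 [ 0.6186 -0.185   0.3363] [ 179.9752    0.0004 -100.1843]
shift cm [-2.5943 -1.4621 13.7343]
rotvec deg [ 0.0248  0.0005 -0.4843]
```

Call:
step_arm --plan "5 -1.3 -0.73 0 0 0 -0.5; 5 -1.3 -0.73 0 0 0 0; 5 0 0 3 0 0 0; 5 0 0 3 0 0 0; 5 0 0 3 0 0 0; 5 0 0 2 0 0 0; 5 0 0 1.7 0 0 0; 5 0 0 1 0 0 0; 5 0 0 0 0 0 0; 5 0 0 0 0 0 0"

```text
clock: 3.37
tool_pos: [0.638, -0.1614, 0.1997]
orientation: [180.0, -0.0, -99.5]
force: [0.7, 0.1, -0.2]
opening: 0.0503
```

Run:
```python
from h import *
p,R,o=pose();print(o["clock"],p,o["orientation"],o["force"])
delta([.6375,-.162,.199],-99.7)
c=calibration("side");cv2.imwrite("pics/s2.png",cv2.resize(snapshot("side")[150:300,220:420],None,fx=4,fy=4,interpolation=2))
```

```text
3.3667 [ 0.638  -0.1614  0.1997] [179.9809  -0.0226 -99.5015] [ 0.7405  0.1235 -0.1715]
shift cm [0.0651 0.0397 0.0663]
rotvec deg [ 0.0191 -0.0226  0.1985]
```

View pics/s2.png

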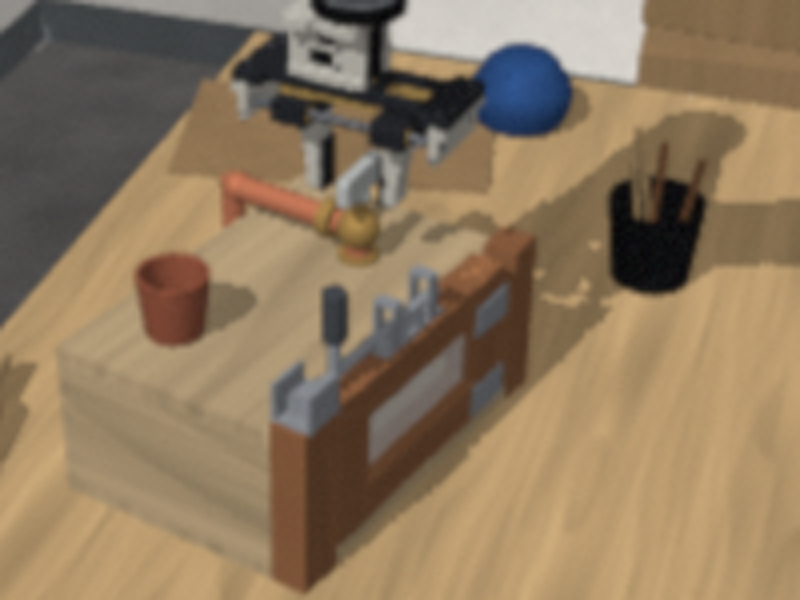

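The fingers at (320,155) and (395,175) straddle the bar at (357,180). Closing now, then turning.

Call:
step_arm --plan "0.5 0 0 0 0 0 0; 0.5 0 0 0 0 0 0; 0.5 0 0 0 0 0 0; 0.5 0 0 0 0 0 0; 0.5 0 0 0 0 0 0; 0.5 0 0 0 0 0 0; 0.5 0 0 0 0 0 0; 0.5 0 0 0 0 0 0"

```text
clock: 4.08
tool_pos: [0.6357, -0.1617, 0.1996]
orientation: [179.8, -0.0, -99.5]
force: [-6.9, 1.5, 4.7]
opening: 0.0114
```

Call:
step_arm --plan "0.5 0 0 0 0 0 -4; 0.5 0 0 0 0 0 -4; 0.5 0 0 0 0 0 -4; 0.5 0 0 0 0 0 -4; 0.5 0 0 0 0 0 -4; 0.5 0 0 0 0 0 -4; 0.5 0 0 0 0 0 -4; 0.5 0 0 0 0 0 -4; 0.5 0 0 0 0 0 -4; 0.5 0 0 0 0 0 -4; 0.5 0 0 0 0 0 0; 0.5 0 0 0 0 0 0"

```text
clock: 5.08
tool_pos: [0.636, -0.1616, 0.1996]
orientation: [179.9, 0.1, -59.5]
force: [-5.1, 2.9, 4.1]
opening: 0.0119
```

Run:
```python
from h import *
p,R,o=pose();print(o["clock"],p,o["orientation"],o["force"],o["moment"],o["opening"])
```

```text
5.0833 [ 0.636  -0.1616  0.1996] [179.8797   0.0951 -59.4754] [-5.1189  2.8972  4.0596] [0.6336 2.0287 0.1457] 0.011911365692195757
```

Call:
step_arm --plan "5 0 0 0 0 0 0; 5 0 0 0 0 0 0; 5 0 0 0 0 0 0; 5 0 0 0 0 0 0; 5 0 0 0 0 0 0; 5 0 0 -1 0 0 0; 5 0 0 -3 0 0 0; 5 0 0 -4 0 0 0; 5 0 0 -4 0 0 0; 5 0 0 -2 0 0 0; 5 0 0 0 0 0 0"

```text
clock: 6.0
tool_pos: [0.6394, -0.1626, 0.3473]
orientation: [-179.5, -0.4, -59.5]
force: [0.1, -0.2, 0.7]
opening: 0.0501
```

Run:
```python
from h import *
p,R,o=pose();print(o["clock"],p,o["orientation"],o["force"],o["moment"],o["opening"])
c=calibration("wrist");im=snapshot("wrist");cv2.imwrite("pics/w3.png",im)
np.savez("w3.npz",K=c["K"],camera_from_world=c["camera_from_world"])
delta([.5905,.047,.34],-105)
```

```text
6.0 [ 0.6394 -0.1626  0.3473] [-179.5417   -0.388   -59.4906] [ 0.1328 -0.1823  0.7424] [ 0.0082  0.0551 -0.0333] 0.05007760313636518
shift cm [-20.4586  -6.4652   0.361 ]
rotvec deg [-0.3844 -0.0806 45.5042]
```

View pics/w3.png

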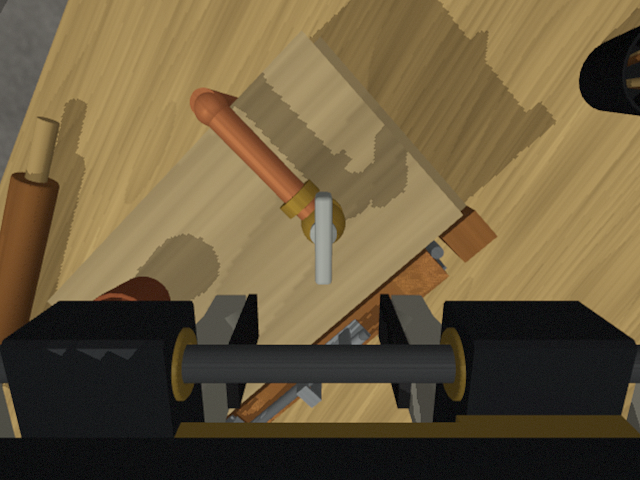

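The bar now stands vertical in the image, at columns 316–330 and rows 195–283. The pipe runs at 45° from (205,104) to (295,195), so the valve is half open. Next, the knob.

Call:
step_arm --plan "5 -3.4 -1.08 0 0 0 0; 5 -3.4 -1.08 0 0 0 0; 5 -3.4 -1.08 0 0 0 0; 5 -3.4 -1.08 0 0 0 0; 5 -3.4 -1.08 0 0 0 0; 5 -3.4 -1.08 0 0 0 0; 5 0 0 0 -0.4 0 6; 5 0 0 0 0 0 6.5; 5 0 0 0 0 0 6.5; 5 0 0 0 0 0 6.5; 5 0 0 0 0 0 6.5; 5 0 0 0 0 0 6.5"

```text
clock: 7.05
tool_pos: [0.5894, 0.0469, 0.3391]
orientation: [179.6, -0.3, -98.3]
force: [-0.0, 0.2, 0.4]
opening: 0.0498
```

Call:
step_arm --plan "5 0 0 0 0 0 6.5; 5 0 0 0 0 0 0; 5 0 0 0 0 0 0; 5 0 0 0 0 0 0"

```text
clock: 7.38
tool_pos: [0.5896, 0.0468, 0.3394]
orientation: [179.7, -0.3, -104.3]
force: [-0.1, -0.6, -0.0]
opening: 0.0503
```

Run:
```python
from h import *
p,R,o=pose();print(o["clock"],p,o["orientation"],o["force"],o["moment"],o["opening"])
c=calibration("wrist");im=snapshot("wrist");cv2.imwrite("pics/w4.png",im)
np.savez("w4.npz",K=c["K"],camera_from_world=c["camera_from_world"])
print(proj(c,[.5905,.047,.239]))
delta([.5905,.047,.2],-105)
```

```text
7.3833 [0.5896 0.0468 0.3394] [ 179.6777   -0.2803 -104.2871] [-0.0599 -0.5574 -0.0478] [ 0.0916  0.0788 -0.0118] 0.05033186550016327
[319.2015 247.3608]
shift cm [-0.1038 -0.1476 13.9443]
rotvec deg [ 0.3106 -0.2752  0.676 ]
```

View pics/w4.png

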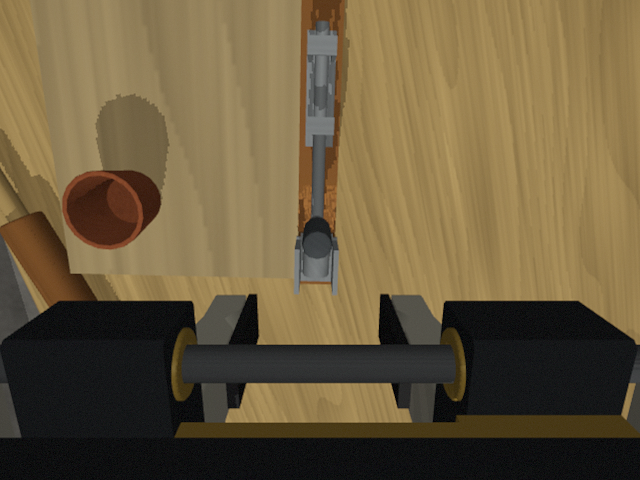

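The top of the knob is at about (317,243), close to the predicted (319,247). The bolt runs straight up the image, so the jaws lie across the gate as wanted.

Run:
```python
from h import *
c=dict(np.load("w4.npz"));k=plane(c,(317,243),.239);print(k)
a,b=plane(c,(322,75),.165),plane(c,(318.5,190),.165);print(a,b,np.degrees(np.arctan2(*(b-a)[1::-1])))
delta([k[0],k[1],.2],-105)
```

```text
[0.5912 0.0438 0.239 ]
[ 0.5606 -0.0601  0.165 ] [0.5842 0.0222 0.165 ] 73.9875967722435
shift cm [ 0.1901 -0.29   13.9449]
rotvec deg [ 0.3106 -0.2752  0.676 ]
```

Call:
step_arm --plan "5 0.1 -0.2 3 0 0 0.7; 5 0 0 3 0 0 0; 5 0 0 3 0 0 0; 5 0 0 2 0 0 0; 5 0 0 1.9 0 0 0; 5 0 0 1 0 0 0; 5 0 0 0 0 0 0; 1 0 0 0 0 0 0; 1 0 0 0 0 0 0; 1 0 0 0 0 0 0; 1 0 0 0 0 0 0; 1 0 0 0 0 0 0"

```text
clock: 8.43
tool_pos: [0.5909, 0.0451, 0.2014]
orientation: [179.8, -0.2, -105.2]
force: [-4.7, 1.1, 4.4]
opening: 0.0221
```

Call:
step_arm --plan "1 0 0 0 0 0 0; 1 0 0 0 0 0 0; 1 0 0 0 0 0 0"

```text
clock: 8.68
tool_pos: [0.5902, 0.0452, 0.2013]
orientation: [179.7, -0.2, -105.2]
force: [-4.5, 1.8, 4.5]
opening: 0.0193
```

Run:
```python
from h import *
p,R,o=pose();print(o["clock"],p,o["orientation"],o["force"],o["moment"],o["opening"])
cv2.imwrite("pics/s5.png",cv2.resize(snapshot("side")[150:300,220:420],None,fx=4,fy=4,interpolation=2))
```

```text
8.6833 [0.5902 0.0452 0.2013] [ 179.7002   -0.2437 -105.1857] [-4.5147  1.7819  4.527 ] [ 0.7651  1.6573 -0.0019] 0.01931110959572343
```

View pics/s5.png

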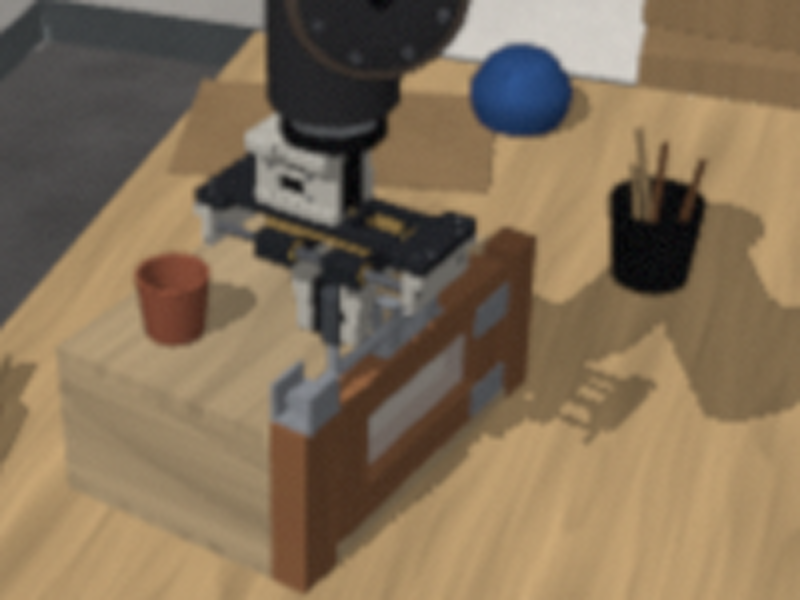

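Knob gripped (opening 19.3 mm, knob visible between the pads at (325,310)). Lifting it.

Call:
step_arm --plan "1 0 0 -0.4 0 0 0; 1 0 0 -0.4 0 0 0; 1 0 0 -0.4 0 0 0; 1 0 0 0 0 0 0; 1 0 0 0 0 0 0"

```text
clock: 9.15
tool_pos: [0.5901, 0.0451, 0.2124]
orientation: [179.6, -0.3, -105.2]
force: [-4.3, 1.6, -4.0]
opening: 0.0191
```

Call:
step_arm --plan "1 0.4 0 0 0 0 0; 1 0.6 0 0 0 0 0; 1 0 0 0 0 0 0; 1 0 0 0 0 0 0"

```text
clock: 9.48
tool_pos: [0.5871, 0.0347, 0.2121]
orientation: [179.6, -0.3, -105.2]
force: [-4.9, -0.3, -3.2]
opening: 0.0194
```

Run:
```python
from h import *
p,R,o=pose();print(o["clock"],p,o["orientation"],o["force"],o["moment"],o["opening"])
cv2.imwrite("pics/w6.png",snapshot("wrist"))
cv2.imwrite("pics/s6.png",cv2.resize(snapshot("side")[190:270,270:370],None,fx=6,fy=6,interpolation=2))
```

```text
9.4833 [0.5871 0.0347 0.2121] [ 179.6034   -0.3478 -105.2315] [-4.8963 -0.2634 -3.231 ] [ 0.0599  1.6907 -0.004 ] 0.019353181277514824
```

View pics/s6.png

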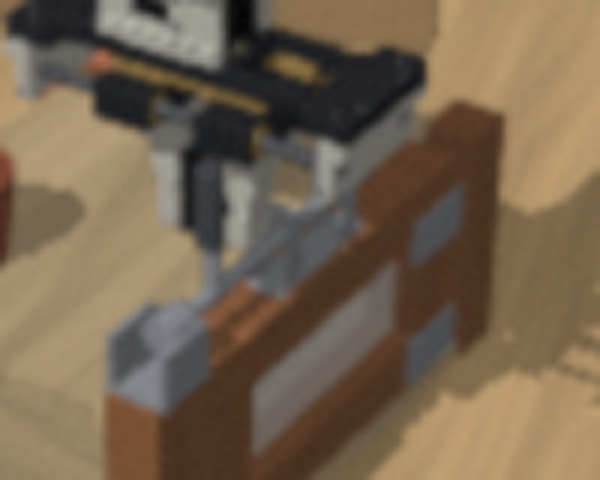

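The nose is raised and sits over the lip at (170,325). The draw resistance is small, so I'll continue to about 37 mm.

Call:
step_arm --plan "1 0.7 0 0 0 0 0; 1 0.7 0 0 0 0 0; 1 0.7 0 0 0 0 0; 1 0.5 0 0 0 0 0; 1 0 0 0 0 0 0; 1 0 0 0 0 0 0; 1 0 0 0 0 0 0"

```text
clock: 10.17
tool_pos: [0.58, 0.0096, 0.2121]
orientation: [179.6, -0.4, -105.2]
force: [-6.3, 0.4, -4.5]
opening: 0.0191
```

Run:
```python
from h import *
p,R,o=pose();print(o["clock"],p,o["orientation"],o["force"],o["moment"],o["opening"])
cv2.imwrite("pics/s7.png",cv2.resize(snapshot("side")[190:270,270:370],None,fx=6,fy=6,interpolation=2))
# hinge estimate: knob home minus along gate y
```

```text
10.1667 [0.58   0.0096 0.2121] [ 179.5604   -0.3601 -105.2367] [-6.2561  0.4364 -4.4839] [0.1548 1.9917 0.0125] 0.019116953475761693
```

View pics/s7.png

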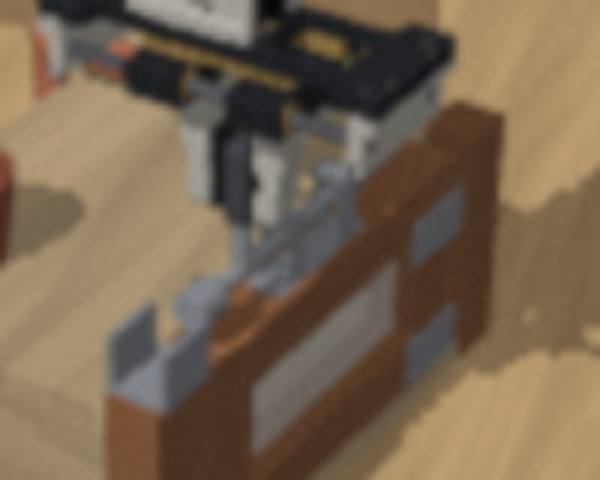

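Drawn about 37 mm; the nose at (205,300) is clear of the keeper. Now I'll swing the gate along its arc.

Call:
step_arm --plan "1 0.02 0.36 0 0 0 -1; 1 0.04 0.72 0 0 0 -2; 1 0.04 0.72 0 0 0 -2; 1 0.04 0.72 0 0 0 -2; 1 0.04 0.72 0 0 0 -2; 1 0 0 0 0 0 0; 1 0 0 0 0 0 0"

```text
clock: 10.8
tool_pos: [0.5505, 0.0153, 0.2138]
orientation: [179.8, -0.2, -96.2]
force: [3.6, 1.0, -3.8]
opening: 0.0195
```

Run:
```python
from h import *
p,R,o=pose();print(o["clock"],p,o["orientation"],o["force"],o["moment"],o["opening"])
h=np.array([.533,-.192]);v=p[:2]-h;print(np.hypot(*v),np.arctan2(v[1],v[0])-np.arctan2(.2016,.047))
cv2.imwrite("pics/s8.png",cv2.resize(snapshot("side")[150:300,220:420],None,fx=4,fy=4,interpolation=2))
```

```text
10.8 [0.5505 0.0153 0.2138] [179.8435  -0.1817 -96.2048] [ 3.6028  1.0039 -3.7879] [ 0.2984 -0.9582 -0.1792] 0.019533913809569675
0.20800740227736675 0.1450431786311035
```

View pics/s8.png

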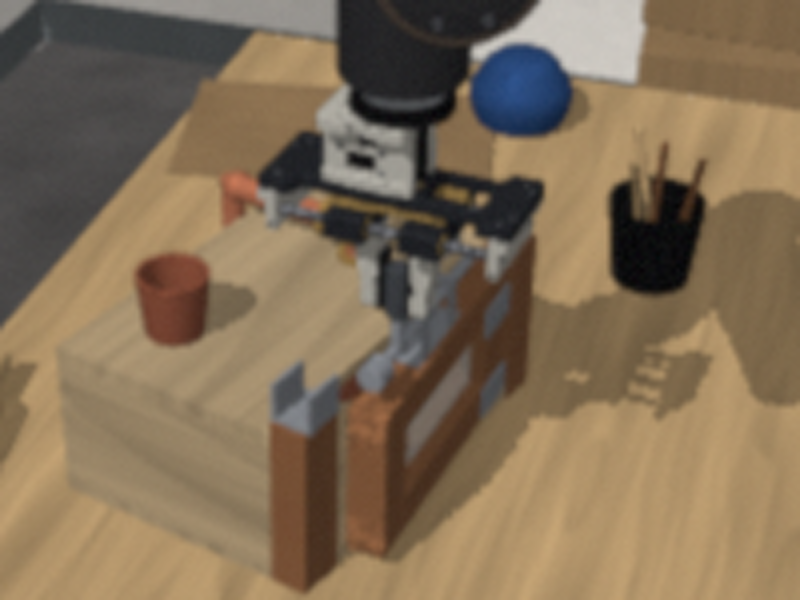

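The gate is opening: its free edge at (370,480) has moved away from the post at (305,500). Continuing to about 0.38 rad.

Call:
step_arm --plan "1 0.04 0.72 0 0 0 -2; 1 0.04 0.72 0 0 0 -2; 1 0.04 0.72 0 0 0 -2; 1 0.04 0.72 0 0 0 -2; 1 0.04 0.72 0 0 0 -2; 1 0.04 0.72 0 0 0 -2; 1 0.02 0.36 0 0 0 -1; 1 0 0 0 0 0 0; 1 0 0 0 0 0 0; 1 0 0 0 0 0 0; 1 0 0 0 0 0 0; 1 0 0 0 0 0 0"

```text
clock: 11.85
tool_pos: [0.5037, 0.0132, 0.2134]
orientation: [179.7, -0.1, -83.3]
force: [4.4, 1.8, -3.5]
opening: 0.0189
```

Run:
```python
from h import *
p,R,o=pose();print(o["clock"],p,o["orientation"],o["force"],o["moment"],o["opening"])
h=np.array([.533,-.192]);v=p[:2]-h;print(np.hypot(*v),np.arctan2(v[1],v[0])-np.arctan2(.2016,.047))
cv2.imwrite("pics/s9.png",cv2.resize(snapshot("side")[150:300,220:420],None,fx=4,fy=4,interpolation=2))
cv2.imwrite("pics/c9.png",cv2.resize(snapshot("scene")[170:320,190:390],None,fx=4,fy=4,interpolation=2))
```

```text
11.85 [0.5037 0.0132 0.2134] [179.7045  -0.1392 -83.2619] [ 4.4104  1.7622 -3.4869] [ 0.7568 -1.7774  0.054 ] 0.018921704865879792
0.2073004122958774 0.37108763232292485
```

View pics/s9.png

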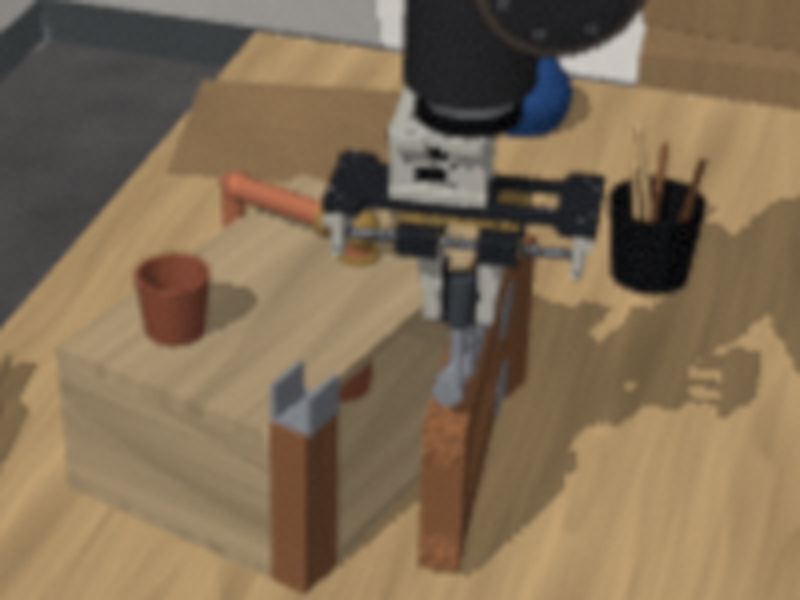

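View pics/c9.png

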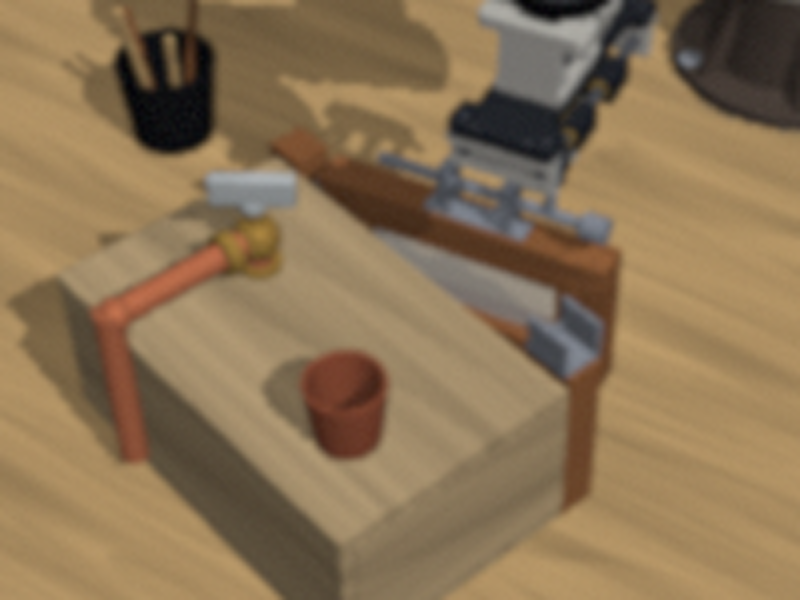

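The gate is ajar about 0.37 rad and held by the knob. The tee is at 45° and the pot is where it was, at (345,400). Handing in.

Run:
```python
from plant import telemetry, workorder
o=telemetry.get_obs();print(o["clock"],o["qvel"],o["force"])
print(workorder.close_job())
```

```text
11.95 [-0.0599474   0.04492329  0.0425323   0.04167591 -0.03776462  0.01898357] [ 4.49985803  1.30396849 -3.19773465]
the job is handed in; nothing more can be done
None
```

I turned the valve half open, freed the bolt and pulled the gate ajar. I handed the job in at about 12 s with the gripper still holding the gate by the bolt's knob. No verdict was reported.

| Item | Last check |
|---|---|
| Valve handle | Turned about 40°, to about 45° (0.80 rad) to the pipe; the wrist and scene pictures agree |
| Bolt | Lifted about 11 mm, drawn about 37 mm; the side picture shows the nose clear of the keeper |
| Gate | About 0.37 rad open, from the tool position about the measured hinge point; arm at rest |
| Grip | Fingers shut on the knob at 19 mm; wrist force about 4.5 N sideways, against the spring |
| Pot and tub | Same place in the pictures before and after |
| Jar | Outside my last crops, so not re-checked; the arm never went near it |

- **Small disagreement:** my first position estimates differed by 2 to 5 mm between views. The gripper settled about 2 mm over when it closed on the valve handle.
- **Failures:** no check failed.

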